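# Lay an aluminium strap flat and slide it home in the welding jig

### The arm

A 6-joint arm with a two-finger parallel gripper is mounted at the origin on the work surface. World frame = base frame: x ahead of the robot, y to its left, z up, the work surface at z = 0. Lengths are in m, angles in rad, forces in N, time in s.
With the tool pointing down it reaches from about 0.3 to 0.875 m from the base axis. Payload 6.4 kg.
Tool frame: the origin (TCP) lies on the centre line of the jaws, within the pads' length; the fingertips stand 11 mm ahead of it and the grasp point (between the pads) lies 8 mm behind it; z points along the fingers, y is the line along which they close (so a half turn about z gives the same grasp; the last joint's range is limited). The gripper opens to 88 mm and grips with 3 to 60 N. Pads are 18 mm wide; open, the fingers measure 123 mm over their backs; the gripper's body (75 mm by 187 mm) begins 45 mm behind the grasp point.
Start: joints at [1.043, 0.181, 1.607, -0, 1.354, -0.206], TCP at [0.182, 0.546, 0.25] pointing down, gripper open.
Joint ranges: [-2.99, 2.99], [-0.89, 2.07], [0.3, 2.58], [-1.14, 4.28], [0, 2.63], [-3.12, 3.12]. Speed limits (rad/s): [2.57, 2.57, 3.01, 3.14, 3.14, 3.14].

### API

Orientations are given as [roll, pitch, yaw] about the fixed x, y, z axes, in that order (R = Rz(yaw) Ry(pitch) Rx(roll)).
In Python, from bench import robot, effector, inverse_kinematics, viewer, ticket, telemetry gives the robot as it stands. Calls block until the motion is done:
- robot.movep(position, orientation): joint-space move of the TCP to a pose.
- robot.servo_line(position, feed=0.15, frame=None): straight line of the TCP; frame=None keeps the orientation; feed is the mean speed in m/s.
- robot.move_joints(angles): joint-space move.
- effector.command_gripper(opening, squeeze=None): finger opening in m; squeeze is the grip in N (None keeps the last); returns when the fingers have stopped.
- robot.hold(seconds).
- inverse_kinematics(position, orientation): joint angles nearest the present ones, or None.
- viewer.camera(name): name is "scene" or "top"; returns the picture (400x640x3 uint8, blue, green, red); there is no depth.
- viewer.camera_model(name): a dict with "fx", "fy", "cx", "cy" (pixels), "dist" ([k1, k2, p1, p2, k3] as OpenCV has them; the pictures are not rectified), "R" (3x3) and "t" (3): a world point X has camera coordinates R X + t. Camera axes: x right, y down, z forward; pixel columns grow to the right and rows downward; lengths in m; the calibration is good to about 2 mm. A picture is of the moment at which its call begins. camera_model takes no time and is no camera call.
A pose or a line that the arm cannot do raises robot.Unreachable and nothing moves.
- ticket.job_done(): hands the job in; it is judged then, once.
Readings, each from a call of its own:
- telemetry.get_t(): time.
- telemetry.get_q(): joint angles.
- telemetry.get_dq(): joint speeds.
- telemetry.get_tau(): joint torques, N m.
- telemetry.get_tool_pos(): TCP position.
- telemetry.get_ee_rot(): TCP orientation.
- telemetry.get_force(): force on the tool from outside, world axes, zero at the start.
- telemetry.get_wrist_torque(): the same for the moment, N m.
- telemetry.get_opening(): finger opening in m.
- telemetry.get_grip_force(): force on a finger pad.
Only numpy, scipy, OpenCV 4.12 (cv2) and the standard library are available. Lean on these libraries where they do the work, as an engineer would, in place of code of your own. Each camera call takes 0.05 s, during which the arm holds its last target. There are 200 camera calls.

### The job

The loose aluminium strap standing on its edge is next to be welded: tip it over on to its wide face so that its lug points up, then slide it along the jig's fence, plain end first, through the near sleeve until it is fully home against the stop and the stop's brass pin is pushed in. Keep it down on the bench rather than lifting it, push it home firmly but without ramming it, and do not disturb the strap already in the far sleeve or the tools lying about.

Things in the scene. Friction and masses are not known exactly. Their poses are not given: they have to be found in the camera images.
- strap: loose aluminium flat bar, 180 x 40 x 12 mm, about 0.28 kg, a lug welded on one wide face at one end. Origin: middle of the bar. Own axes: x across the width, y along it (lug at -y end, plain end +y), z out of the lug's face. Starts on a long edge, 40 mm high, on the robot's side of the fence, within 25 deg of parallel to it, lug towards the robot. Lying flat, origin 6 mm up. Mass, friction vary
- lug (a point): middle of the loose strap's lug: a plain aluminium block 24 mm wide, 10 mm thick along the bar, standing 22 mm above the face; this point is 85 mm from the strap's middle towards its -y end and 17 mm out along its z. Axes as the strap
- jig: dark red steel jig fixed on the bench. Origin on the bench, on the fence's near face, at the sleeves' mouth. x: square to the fence, away from the robot; y: along the fence, the way straps are pushed in; z up. Fence 16 mm high, x 0 to 12 mm, y -290 to 0 mm. Roofed twin sleeve, y 0 to 80 mm, 20.5 mm high outside, no floor: straps slide on the bench itself. The far sleeve is taken
- sleeve (a point): middle of the near sleeve's mouth, on the bench, axes as the jig (it lies at jig x -20.5 mm, y 0). Opening 44.5 mm wide, 15.5 mm high, straight for 80 mm along y. A strap lying flush against the fence (centre line at jig x -20 mm) is in line with it. On the side away from the fence a small plate flares out, reaching 27 mm in front of the mouth
- pin (a joint): brass part-present pin of the near sleeve's stop, a dark steel block 26 mm high on the sleeve's centre line, its rigid face 97 to 130 mm beyond the mouth (differs each time, not measured: feel for it). The pin sticks 12 mm out of it; 0 = out, grows in m when pushed, about 0.012 when the strap meets the face. Spring under 0.5 N: the strap stays where left
- neighbour: a finished strap of the same shape, already lying flat, lug up, in the far sleeve; origin and axes as for the loose strap; leave it
- hammer: hammer lying on the bench to the left, well clear of the work, about 300 mm long and 35 mm high; leave it
- grinder: angle grinder lying on the bench to the right, about 250 mm long and 60 mm high, origin below its middle; leave it
- magnet: grey welding magnet, a flat block 90 x 90 mm, 20 mm high, lying beyond the jig; origin below its middle; leave it
Things that resemble listed ones, but are neither listed nor needed, are in the scene too. Of the things that look like the part that bears pin, take the one that is nearest to the robot's base at the start.

How it is judged:
On the way:
1. the strap lies flat on the bench with its lug up, still in front of the sleeve (angle between strap's own z axis and vertical below 0.06 rad and height (world z) of strap below 0.009 m and y of strap in the frame of jig below -0.05 m), for 0.2 s.
At the end, for the whole second after the job is handed in: The strap lies flat on the bench, lug up and outside, parallel to the jig within 0.06 rad, through the near sleeve (centre line within 4 mm of jig x -20.5 mm), its plain end within about 3 mm of the stop face: pin pushed in over 9 mm (angle between strap's own z axis and vertical below 0.06 rad and height (world z) of strap below 0.009 m and angle between the y axis of strap and the y axis of jig, either way round below 0.06 rad and x of strap in the frame of jig between -0.0245 and -0.0165 m and y of strap in the frame of jig above 0 m and y of lug in the frame of jig below -0.03 m and value of joint pin above 0.009 m); the robot touches nothing.
It fails at once if the strap is lifted off the bench (its middle rises above 45 mm) (height (world z) of strap above 0.045 m).
It fails at once if the strap is rammed (fingers press it with over 60 N) (contact force between strap and the fingers above 60 N).
It fails at once if the neighbouring strap is shifted more than 8 mm (distance of neighbour from where it was at the start of the episode above 0.008 m).
It fails at once if a tool lying about is moved more than 20 mm (distance of any of hammer, grinder, magnet from where it was at the start of the episode above 0.02 m).
It also fails if it takes over 51 s, if anything falls off the work surface, if the arm or the gripper's body presses on something with over 40 N, if the wrist force passes 120 N, or if a joint passes its speed limit or range.

## Working session

There is one attempt and no reset: what is moved stays moved. The work goes in short steps, each a Python script; the robot and the scene stay as the last script left them, time stands still between calls to the robot, and variables do not carry over. Pictures are saved under pics/ and viewed, at most 12 in all, crops included, and the job is handed in when it is done.

```bash
mkdir -p pics; ls; cat > h.py <<'E'
import numpy as np, cv2
from bench import robot, effector, inverse_kinematics, viewer, ticket, telemetry
def px2w(cam,uv,z):
    m=viewer.camera_model(cam);K=np.array([[m['fx'],0,m['cx']],[0,m['fy'],m['cy']],[0,0,1]])
    n=cv2.undistortPoints(np.array(uv,float).reshape(-1,1,2),K,np.array(m['dist'])).reshape(-1,2)
    R=np.array(m['R']);t=np.array(m['t']);c=-R.T@t
    d=np.c_[n,np.ones(len(n))]@R
    return c+d*((np.broadcast_to(z,len(n))-c[2])/d[:,2])[:,None]
def w2px(cam,X):
    m=viewer.camera_model(cam);K=np.array([[m['fx'],0,m['cx']],[0,m['fy'],m['cy']],[0,0,1]])
    return cv2.projectPoints(np.array(X,float).reshape(-1,1,3),cv2.Rodrigues(np.array(m['R']))[0],np.array(m['t'],float),K,np.array(m['dist']))[0].reshape(-1,2)
E
python3 - <<'E'
from h import *
for c in ['scene','top']:
    cv2.imwrite(f'pics/{c}0.png',viewer.camera(c)); m=viewer.camera_model(c); print(c,-np.array(m['R']).T@m['t'],np.round(m['R'],2).tolist(),m['fx'])
print(telemetry.get_t(),telemetry.get_ee_rot())
E
```

```text
pics
scene [1.08892902 0.35673303 1.14025686] [[-0.63, 0.78, -0.01], [0.68, 0.54, -0.49], [-0.38, -0.31, -0.87]] 467.79532168525327
top [ 0.43869823 -0.05286099  1.29825503] [[-0.02, -1.0, 0.0], [-0.99, 0.02, -0.12], [0.12, -0.0, -0.99]] 421.23830697742864
0.1 [-3.14014394e+00 -2.97305542e-04  2.81982855e+00]
```

View pics/scene0.png

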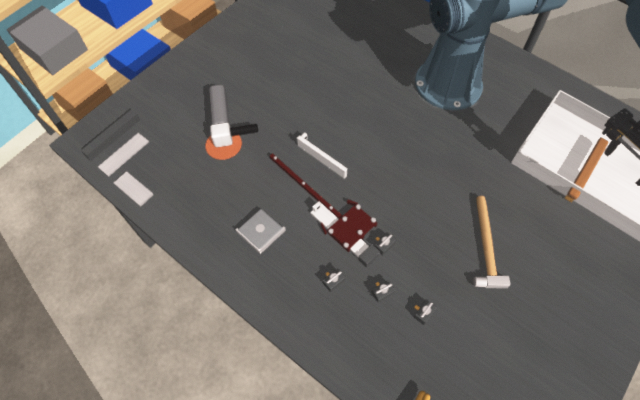

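View pics/top0.png

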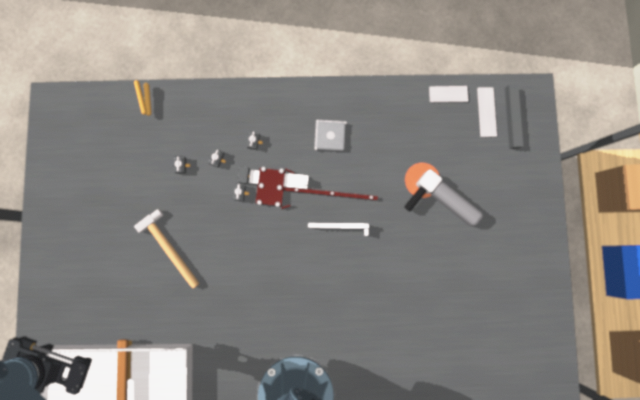

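The strap stands at top px (308–369, 226), with its lug at the right end (367,232). The jig sleeve is at (255–287, 170–207), and the fence runs to (378,198). The nearest stop candidate is at (241,192). I'll enlarge both pictures.

```bash
python3 - <<'E'
from h import *
a=cv2.imread('pics/top0.png')[150:250,230:390]; b=cv2.imread('pics/scene0.png')[120:270,250:410]
cv2.imwrite('pics/topc.png',cv2.resize(a,None,fx=5,fy=5,interpolation=cv2.INTER_CUBIC)); cv2.imwrite('pics/scenec.png',cv2.resize(b,None,fx=4,fy=4,interpolation=cv2.INTER_CUBIC))
E
```

```text
(no output)
```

View pics/topc.png

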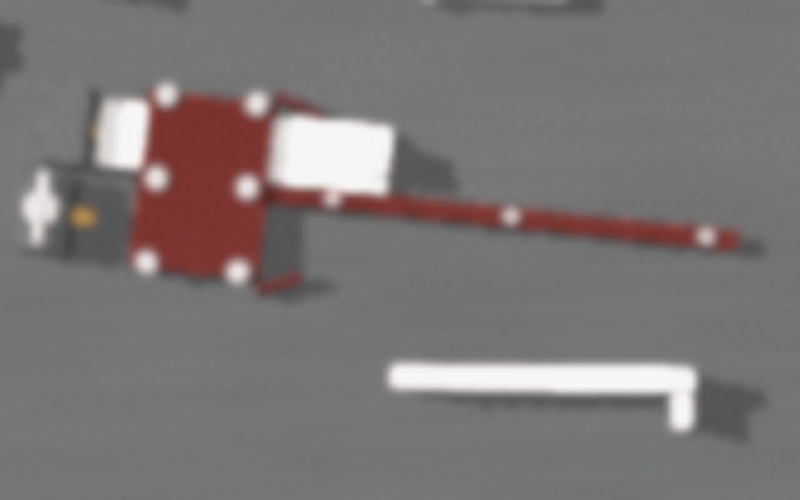

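View pics/scenec.png

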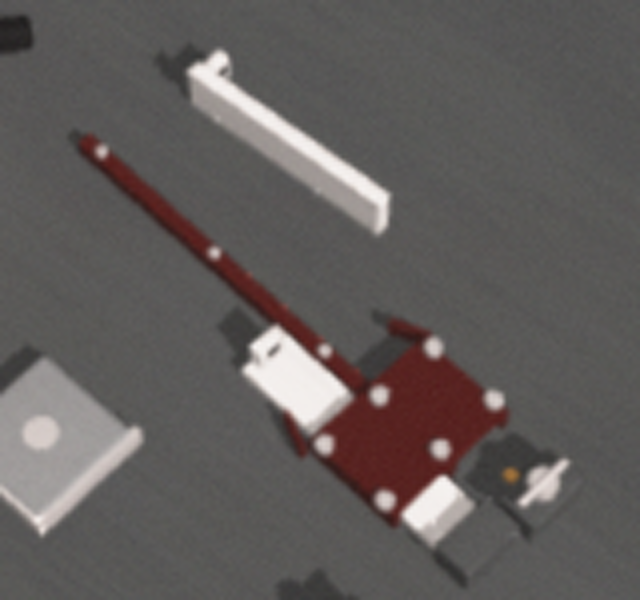

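```bash
python3 - <<'E'
from h import *
def T(p,z): return px2w('top',(np.array(p)-2)/5+[230,150],z)
def S(p,z): return px2w('scene',(np.array(p)-1.5)/4+[250,120],z)
np.set_printoptions(precision=4,suppress=True)
print('roofT FL FR NR NL\n',T([(150,93),(272,101),(264,283),(132,270)],.0205))
print('roofS FL FR NR NL\n',S([(395,522),(313,432),(428,338),(505,412)],.0205))
print('fenceT near end, near at mouth, far end\n',T([(738,250),(300,210),(738,232),(395,198)],.016))
print('fenceS near end, near mouth\n',S([(98,138),(372,378),(80,147)],.016))
print('strapT plainfar plainnear lugfar lugnear\n',T([(388,362),(388,389),(695,367),(668,394)],.04))
print('strapS plainfar plainnear lugfar\n',S([(377,210),(388,194),(190,72)],.04))
E
```

```text
roofT FL FR NR NL
 [[0.677  0.1011 0.0205]
 [0.6706 0.0261 0.0205]
 [0.5583 0.0321 0.0205]
 [0.5677 0.1125 0.0205]]
roofS FL FR NR NL
 [[0.6829 0.1027 0.0205]
 [0.6654 0.021  0.0205]
 [0.561  0.0382 0.0205]
 [0.5741 0.1122 0.0205]]
fenceT near end, near at mouth, far end
 [[ 0.5738 -0.2581  0.016 ]
 [ 0.6033  0.0099  0.016 ]
 [ 0.5849 -0.2585  0.016 ]
 [ 0.6097 -0.0486  0.016 ]]
fenceS near end, near mouth
 [[ 0.5752 -0.2511  0.016 ]
 [ 0.6071  0.0257  0.016 ]
 [ 0.5893 -0.2561  0.016 ]]
strapT plainfar plainnear lugfar lugnear
 [[ 0.5077 -0.0427  0.04  ]
 [ 0.4916 -0.0425  0.04  ]
 [ 0.5014 -0.2261  0.04  ]
 [ 0.4856 -0.2094  0.04  ]]
strapS plainfar plainnear lugfar
 [[ 0.5108 -0.0449  0.04  ]
 [ 0.4955 -0.0469  0.04  ]
 [ 0.5008 -0.2243  0.04  ]]
```

```bash
cat >> h.py <<'E'
PSI=-0.11; JO=np.array([0.607,0.031]); np.set_printoptions(precision=4,suppress=True)
def J(x,y,z): c,s=np.cos(PSI),np.sin(PSI); return [JO[0]+c*x-s*y,JO[1]+s*x+c*y,z]
def st(): print('t',telemetry.get_t(),'tcp',np.array(telemetry.get_tool_pos()),'F',np.array(telemetry.get_force()),'op',telemetry.get_opening())
E
python3 - <<'E'
from h import *
for y in (-.04,np.pi-.04): print(inverse_kinematics([.455,-.13,.1],[np.pi,0,y]))
robot.movep([.452,-.132,.09],[np.pi,0,np.pi-.04]); st()
effector.command_gripper(0.06); 
robot.servo_line([.452,-.132,.039]); st()
robot.servo_line([.480,-.132,.039],feed=.06); st()
robot.servo_line([.505,-.132,.039],feed=.05); st(); robot.hold(.3);st()
a=viewer.camera('top')[150:250,230:390];b=viewer.camera('scene')[120:270,250:410]
c=np.hstack([cv2.resize(a,(480,300),interpolation=2),cv2.resize(b,(320,300),interpolation=2)])
cv2.imwrite('pics/tip.png',c)
E
```

```text
[-0.5299  0.1556  1.9755 -0.      1.0105  1.0809]
[-0.5299  0.1556  1.9755  0.      1.0105 -2.0607]
t 2.7417 tcp [ 0.4523 -0.1315  0.0901] F [-0.2898  0.2356 -1.1458] op 0.08800138881732794
t 3.8167 tcp [ 0.4519 -0.132   0.039 ] F [ 0.5895 -0.0133  0.5618] op 0.060024291317532195
t 4.4333 tcp [ 0.4799 -0.1319  0.0389] F [ 0.6833 -0.2702 -0.178 ] op 0.060184950570872066
t 5.0833 tcp [ 0.5049 -0.1318  0.0388] F [0.2101 1.2246 0.1008] op 0.0598039567021543
t 5.3833 tcp [ 0.5048 -0.132   0.039 ] F [ 0.3936 -0.1062 -0.6971] op 0.05988108347525806
```

View pics/tip.png

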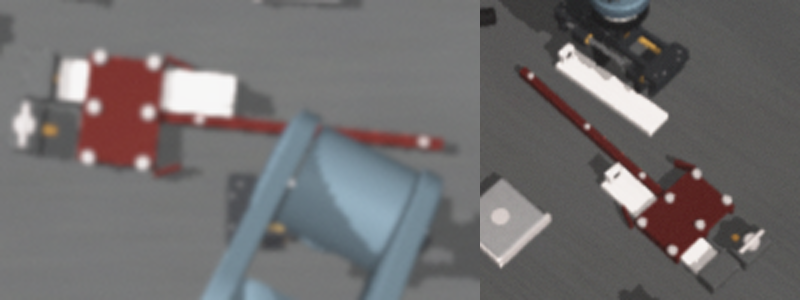

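```bash
python3 - <<'E'
from h import *
w=px2w('scene',[(250+(u-480)/2,120+v/2) for u,v in [(652,133),(667,113),(557,66)]],.012); print(w)
p=telemetry.get_tool_pos()
robot.servo_line([p[0],p[1],.06]); robot.servo_line([.462,-.132,.06])
robot.movep(J(-.122,-.155,.05),[np.pi,0,np.pi+PSI]); robot.servo_line(J(-.122,-.155,.016)); st()
robot.servo_line(J(-.062,-.155,.016),feed=.05); st()
for x in np.arange(-.060,-.040,.001):
    robot.servo_line(J(x,-.155,.016),feed=.03); f=np.array(telemetry.get_force()); print(round(x,3),f)
    if f[0]<-6: break
st()
a=viewer.camera('top')[150:250,230:390];b=viewer.camera('scene')[120:270,250:410]
cv2.imwrite('pics/fence.png',np.hstack([cv2.resize(a,(320,200),interpolation=2),cv2.resize(b,(480,450),interpolation=2)[-450:]][1:]))
E
```

```text
[[ 0.5478 -0.0433  0.012 ]
 [ 0.5084 -0.0469  0.012 ]
 [ 0.5442 -0.2227  0.012 ]]
t 6.8333 tcp [ 0.4686 -0.11    0.0159] F [-0.313   0.4735  0.1868] op 0.05990463257491213
t 8.1833 tcp [ 0.5284 -0.1163  0.016 ] F [-0.0262 -0.0546  0.0913] op 0.059948929967500855
-0.06 [-0.6557 -0.5457  0.5359]
-0.059 [-1.469   0.9541 -0.5403]
-0.058 [-1.3917  1.4399 -0.3497]
-0.057 [-0.4642  0.2047 -0.0975]
-0.056 [-0.6709  0.1575  0.6471]
-0.055 [ 0.2353  0.3608 -0.7979]
-0.054 [ 0.0328 -0.4823  0.1243]
-0.053 [-0.124   0.4506 -0.7972]
-0.052 [-0.2177  0.4954 -0.1679]
-0.051 [-2.3413  0.7056 -0.4445]
-0.05 [-4.3277  0.9439  3.4361]
-0.049 [-8.8637  1.7403  5.408 ]
t 11.1833 tcp [ 0.5398 -0.1173  0.0157] F [-8.8637  1.7403  5.408 ] op 0.0599952345954924
```

View pics/fence.png

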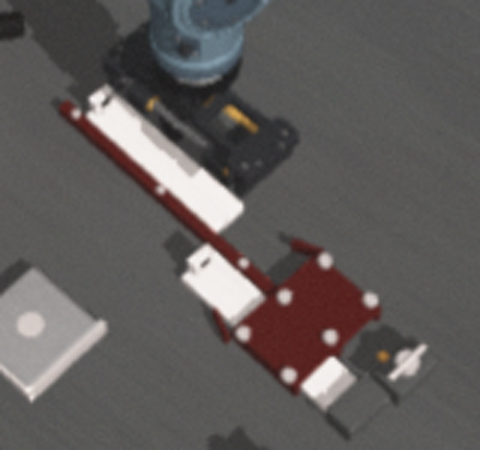

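```bash
python3 - <<'E'
from h import *
w=px2w('scene',[(250+(u-1)/3,120+(v-1)/3) for u,v in [(220,232),(243,207)]],.012); print(w)
c,s=np.cos(PSI),np.sin(PSI); d=w[:,:2]-JO; yj=-s*d[:,0]+c*d[:,1]; print('xj',c*d[:,0]+s*d[:,1],'yj',yj)
L=yj.mean()-.175; print('lug y',L)
robot.servo_line(J(-.060,-.155,.016),feed=.1); robot.servo_line(J(-.060,-.155,.07))
robot.movep(J(-.021,L,.07),[np.pi,0,np.pi+PSI]); effector.command_gripper(.05)
robot.servo_line(J(-.021,L,.028),feed=.1); st()
effector.command_gripper(0.0,8); st(); print(telemetry.get_grip_force())
E
```

```text
[[ 0.5969 -0.0506  0.012 ]
 [ 0.5626 -0.0506  0.012 ]]
xj [-0.0011 -0.0351] yj [-0.0823 -0.086 ]
lug y -0.259126755289977
t 13.4917 tcp [ 0.5576 -0.2242  0.0277] F [ 0.1842 -0.4851 -0.2468] op 0.05018583846167832
t 14.175 tcp [ 0.5579 -0.2245  0.0283] F [-1.1672 -1.3819  2.448 ] op 0.010250869175423056
7.997803911566734
```

```bash
cat >> h.py <<'E'
def Fj():
    f=np.mean([telemetry.get_force() for _ in range(3)],0); c,s=np.cos(PSI),np.sin(PSI); return np.array([c*f[0]+s*f[1],-s*f[0]+c*f[1],f[2]])
E
python3 - <<'E'
from h import *
y=-.259; X=-.021
while y<-.086:
    y+=.012 if y<-.2 or y>-.15 else .006
    robot.servo_line(J(X,y,.028),feed=.06); f=Fj(); print(round(y,3),f)
    if f[1]<-9 or abs(f[0])>10: print('STOP');break
st()
cv2.imwrite('pics/in.png',cv2.resize(viewer.camera('scene')[120:270,250:410],(640,600),interpolation=2))
E
```

```text
-0.247 [0.1702 2.7552 4.2345]
-0.235 [1.234  2.7264 6.6165]
-0.223 [-0.1099  1.1226  5.0734]
-0.211 [0.018  1.4469 6.4963]
-0.199 [  1.2582 -12.6864   0.7232]
STOP
t 15.925 tcp [ 0.5649 -0.166   0.0284] F [ -0.1421 -12.7479   0.7232] op 0.009860648862646879
```

View pics/in.png

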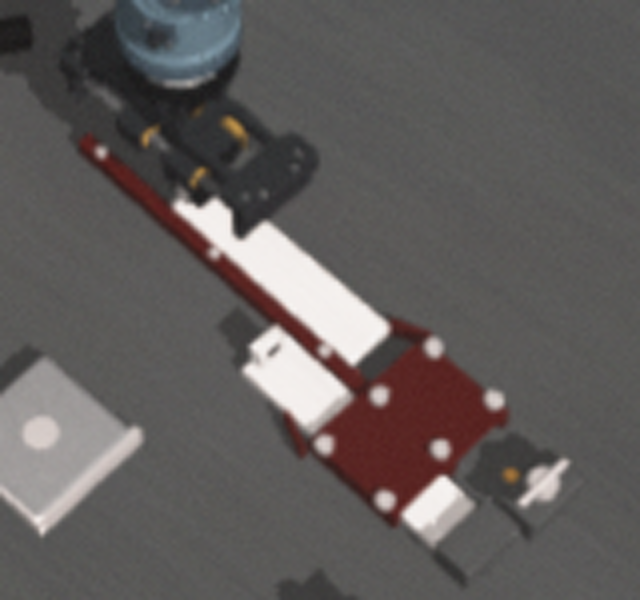

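```bash
python3 - <<'E'
from h import *
def jj(p,z):
    w=px2w('scene',(np.array(p)-1.5)/4+[250,120],z); c,s=np.cos(PSI),np.sin(PSI); d=w[:,:2]-JO; return np.c_[c*d[:,0]+s*d[:,1],-s*d[:,0]+c*d[:,1]]
print('strap plain far, near, far@lug, near edge mid',jj([(352,364),(392,328),(175,205),(270,222)],.012))
print('fence near edge',jj([(98,138),(225,250),(335,347)],.016))
print('flare tip',jj([(390,322),(428,338)],.0205))
print(telemetry.get_ee_rot(), telemetry.get_wrist_torque())
E
```

```text
strap plain far, near, far@lug, near edge mid [[ 0.001  -0.0237]
 [-0.0385 -0.0237]
 [-0.0021 -0.2034]
 [-0.0399 -0.1448]]
fence near edge [[-0.0006 -0.2839]
 [ 0.0005 -0.1489]
 [ 0.0013 -0.0397]]
flare tip [[-0.0373 -0.0249]
 [-0.0466  0.0021]]
[-3.1375  0.002   3.0322] [-1.9564  0.0401  0.0259]
```

```bash
python3 - <<'E'
from h import *
c,s=np.cos(PSI),np.sin(PSI)
def jj(w): d=w[:,:2]-JO; return np.c_[c*d[:,0]+s*d[:,1],-s*d[:,0]+c*d[:,1]]
T=cv2.imread('pics/top0.png')[196:214,274:298]; S=cv2.imread('pics/scene0.png')[190:214,336:366]
# rectify both into jig frame at z: x -70..20 (up), y -60..30 (left)
for z in (.0,.016):
  out=[]
  for cam in('top','scene'):
    im=cv2.imread(f'pics/{cam}0.png'); g=np.mgrid[0:400,0:400]; yy=.03-g[1]*.000225; xx=.02-g[0]*.000225
    P=np.stack([JO[0]+c*xx-s*yy,JO[1]+s*xx+c*yy,np.full(xx.shape,z)],-1).reshape(-1,3)
    m=w2px(cam,P).astype(np.float32).reshape(400,400,2); o=cv2.remap(im,m[...,0],m[...,1],cv2.INTER_CUBIC)
    for k in (0,-20.5,-40,-43): cv2.line(o,(0,int((.02-k/1000)/.000225)),(399,int((.02-k/1000)/.000225)),(0,255,255),1)
    cv2.line(o,(int(.057/.000225),0),(int(.057/.000225),399),(0,255,0),1); out.append(o)
  cv2.imwrite(f'pics/rect{z}.png',np.hstack(out))
E
```

```text
(no output)
```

View pics/rect0.016.png

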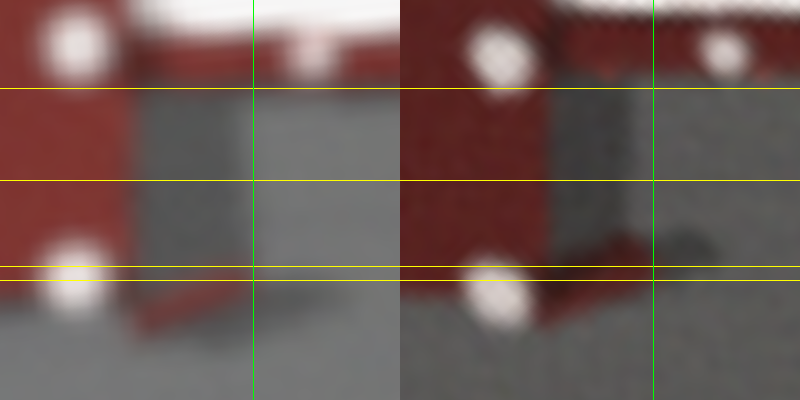

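```bash
python3 - <<'E'
from h import *
robot.servo_line(J(-.020,-.207,.028),feed=.06); print(Fj())
effector.command_gripper(.05); robot.servo_line(J(-.020,-.207,.07),feed=.2)
robot.movep(J(-.065,-.117,.07),[np.pi,0,np.pi-.117]); effector.command_gripper(.06)
robot.servo_line(J(-.065,-.117,.016),feed=.15); robot.servo_line(J(-.054,-.117,.016),feed=.06); st()
x=-.053
while x<-.042:
    robot.servo_line(J(x,-.117,.016),feed=.03); f=Fj(); print(round(x,4),f)
    if f[0]<-14: break
    x+=.001
y=-.117
while y<-.094:
    y+=.003; robot.servo_line(J(x+.008*(y+.117)*-1,y,.016),feed=.03); print(round(y,3),Fj(),np.array(telemetry.get_wrist_torque()))
    if abs(Fj()[1])>14: break
st()
cv2.imwrite('pics/in2.png',cv2.resize(viewer.camera('scene')[120:270,250:410],(640,600),interpolation=2))
E
```

```text
[-1.7235 -1.5208  7.0322]
t 19.0333 tcp [ 0.5417 -0.0797  0.0169] F [0.0269 0.0081 0.3227] op 0.06030172057475439
-0.053 [-0.1966  0.5218  0.5744]
-0.052 [-0.0827 -0.1487  0.7845]
-0.051 [0.4657 0.4671 0.0916]
-0.05 [-1.4569  0.8719  1.0448]
-0.049 [-5.3775  0.7881  2.8982]
-0.048 [-8.8065 -0.1022  6.2149]
-0.047 [-11.3029  -0.2122   8.2607]
-0.046 [-15.2019  -0.6941  11.7575]
-0.114 [-14.3134  -5.046    7.3035] [-0.7526  2.1534 -0.5228]
-0.111 [-11.0345  -6.2216   4.9807] [-0.938   2.0519 -0.5162]
-0.108 [-11.6836  -5.6789   4.0139] [-0.9467  2.0116 -0.563 ]
-0.105 [-11.5603  -7.0036   4.1946] [-0.9135  1.9683 -0.5177]
-0.102 [-11.5285  -5.9511   3.0073] [-0.901   1.8777 -0.4418]
-0.099 [-10.5805  -6.5355   2.7189] [-0.844   1.8858 -0.501 ]
-0.096 [-10.2955  -6.5786   2.7256] [-0.8227  1.7704 -0.4672]
-0.093 [-10.4198  -5.499    2.4531] [-0.8115  1.7511 -0.4216]
t 23.0333 tcp [ 0.5475 -0.0567  0.0147] F [-10.9605  -4.3219   2.4531] op 0.059930877096452166
```

View pics/in2.png

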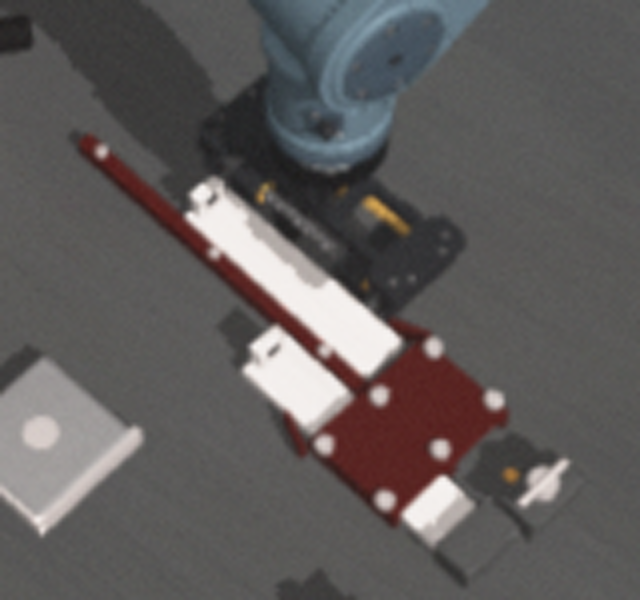

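The strap is past the flare tip: its plain end is at px (362,378)–(405,343) and its lug at about (207,195). Next I grip the lug and drive it home.

```bash
python3 - <<'E'
from h import *
w=px2w('scene',[((u-1.5)/4+250,(v-1.5)/4+120) for u,v in [(362,378),(405,343)]],.012); c,s=np.cos(PSI),np.sin(PSI); d=w[:,:2]-JO
yj=(-s*d[:,0]+c*d[:,1]); L=yj.mean()-.175; print('plain',yj,'lug',L)
R=[np.pi,0,np.pi-.117]
robot.servo_line(J(-.062,-.093,.016),feed=.1); robot.servo_line(J(-.062,-.093,.07),feed=.2)
robot.movep(J(-.020,L,.07),R); effector.command_gripper(.05)
robot.servo_line(J(-.020,L,.028),feed=.1); effector.command_gripper(0,20); st(); f0=Fj(); print(f0)
y=L
while y<-.086:
    y+=.006; robot.servo_line(J(-.020-.007*(y-L),y,.028),feed=.06); f=Fj(); print(round(y,3),f)
    if f[1]-f0[1]<-12 or abs(f[0]-f0[0])>12: print('STOP');break
st()
E
```

```text
plain [-0.0114 -0.0093] lug -0.18535563088172913
t 25.9083 tcp [ 0.5669 -0.1511  0.0282] F [-0.3049 -0.5429  2.5991] op 0.00981261925884581
[-0.2435 -0.573   2.5991]
-0.179 [0.1269 1.2236 2.9638]
-0.173 [0.2073 3.1721 3.6283]
-0.167 [0.3391 2.9291 3.5424]
-0.161 [0.6462 1.5989 4.0291]
-0.155 [0.7191 1.4504 4.779 ]
-0.149 [-1.0557 -0.262   5.7896]
-0.143 [ 0.6347 -0.4064  5.2888]
-0.137 [ 0.6515 -0.5903  5.111 ]
-0.131 [ 0.4998 -0.5597  5.7135]
-0.125 [-0.1692 -0.9289  6.1028]
-0.119 [ 1.1224 -1.0658  6.1237]
-0.113 [ 0.8361 -0.4371  6.1289]
-0.107 [0.8538 0.456  5.5553]
-0.101 [1.4742 0.4252 5.7238]
-0.095 [ 1.3194 -0.0812  5.1988]
-0.089 [ 1.795  -0.5216  5.6934]
-0.083 [2.2275 1.8651 5.8167]
t 30.1583 tcp [ 0.5777 -0.0481  0.0282] F [2.4188 1.6093 5.8167] op 0.009849685341896702
```

```bash
python3 - <<'E'
from h import *
y=-.083;f0=Fj()
while y<-.036:
    y+=.0015; robot.servo_line(J(-.0207,y,.028),feed=.03); f=Fj(); print(round(y,4),f[:2])
    if f[1]-f0[1]<-14: print('STOP');break
st(); print(telemetry.get_grip_force())
cv2.imwrite('pics/home.png',cv2.resize(viewer.camera('scene')[165:265,320:420],(600,600),interpolation=2))
E
```

```text
-0.0815 [2.5914 0.4945]
-0.08 [ 3.7401 -2.0683]
-0.0785 [ 2.6081 -3.1709]
-0.077 [ 2.3552 -4.2426]
-0.0755 [ 2.6329 -3.4825]
-0.074 [ 2.987  -4.5637]
-0.0725 [ 3.1479 -3.9247]
-0.071 [ 3.0895 -4.1301]
-0.0695 [ 3.3042 -3.4151]
-0.068 [ 4.0875 -3.6757]
-0.0665 [ 2.8352 -3.6058]
-0.065 [ 2.9748 -4.3631]
-0.0635 [ 3.7846 -3.8962]
-0.062 [ 3.2427 -3.6117]
-0.0605 [ 3.6957 -3.974 ]
-0.059 [ 3.9188 -3.6408]
-0.0575 [ 3.1162 -4.566 ]
-0.056 [  2.2831 -10.5654]
-0.0545 [  1.6754 -17.0584]
STOP
t 34.9083 tcp [ 0.5806 -0.0244  0.0282] F [ -0.2074 -17.1392   3.3592] op 0.009872857064755531
20.013146549463272
```

View pics/home.png

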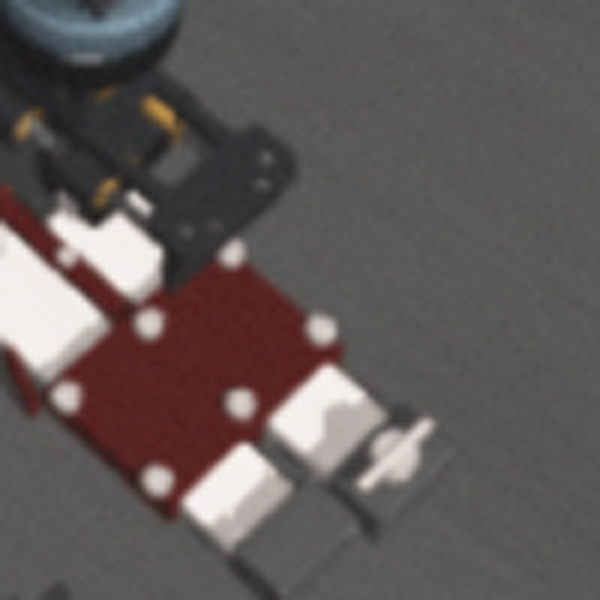

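The strap sits against the stop block, with a sharp force rise at jig y −0.055, so the stop face is about 120 mm beyond the mouth. Now I release, back off and check.

```bash
python3 - <<'E'
from h import *
effector.command_gripper(.03); p=telemetry.get_tool_pos(); robot.servo_line([p[0],p[1],.12]); 
robot.movep([.42,-.2,.2],[np.pi,0,np.pi-.117]); robot.hold(.3); st()
cv2.imwrite('pics/end.png',cv2.resize(viewer.camera('scene')[140:270,300:420],(554,600),interpolation=2))
E
```

```text
t 37.5 tcp [ 0.4204 -0.1993  0.1996] F [0.3012 0.3543 0.3924] op 0.03001997464660747
```

View pics/end.png

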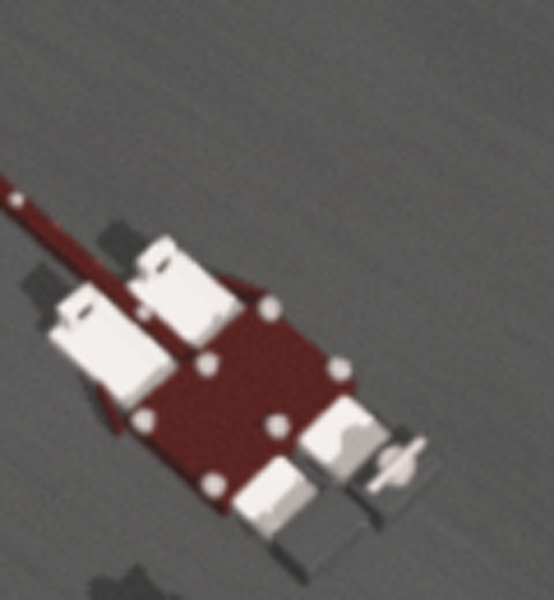

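The strap lies flat with its lug up, outside the sleeve at px (160,255). Its plain end is against the stop at about (370,450), and the neighbour hasn't moved.

```bash
python3 -c "
from h import *
print(ticket.job_done())"
```

```text
the job is handed in; nothing more can be done
None
```

I tipped the strap flat with its lug up, slid it along the fence through the near sleeve, pressed it against the stop with about 17 N and handed the job in at about 38 s. No verdict came back, and the strap end hides the pin, so I inferred pin depth from the force rise at the stop and the final picture.

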